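Wedge the stop clip off a sampling rail and slide the vial carrier across

ROBOT

A 6-joint arm with a two-finger parallel gripper is mounted at the origin on the work surface; the furniture and walls round the work are solid. World frame = base frame: x ahead of the robot, y to its left, z up, the work surface at z = 0. Lengths are in m, angles in rad, forces in N, time in s.
With the tool pointing down it reaches from about 0.35 to 0.95 m from the base axis. Payload 17.4 kg.
Tool frame: the origin (TCP) lies at the very end of the fingers, on their centre line; the grasp point (between the pads) lies 19 mm behind it; z points along the fingers, y is the line along which they close (so a half turn about z gives the same grasp; the last joint's range is limited). The gripper opens to 93 mm and grips with 3 to 60 N. Pads are 15 mm wide; open, the fingers measure 128 mm over their backs; the gripper's body (75 mm by 188 mm) begins 65 mm behind the grasp point.
Start: joints at [1.281, 0.116, 1.442, -0, 1.584, -0.038], TCP at [0.168, 0.654, 0.219] pointing down, gripper open.
Joint ranges: [-2.83, 2.83], [-0.83, 2.19], [0.07, 2.5], [-1.14, 4.28], [0.01, 3], [-2.97, 2.97]. Speed limits (rad/s): [1.89, 1.89, 2.22, 3.14, 3.14, 3.14].

INTERFACE

Orientations are given as [roll, pitch, yaw] about the fixed x, y, z axes, in that order (R = Rz(yaw) Ry(pitch) Rx(roll)).
In Python, from bench import get_state, capture, sign_off gives the robot as it stands.
- The arm moves only by the shell command python3 -m jog 'ROWS' [FORCE]. ROWS is JSON, a list of rows, each an object with "dp": the shift along the tool's x, y, z in mm, a list of three; "twist": the turn, a rotation vector about the tool's x, y, z in rad, a list of three; "grip": the closure, from 0 (fully open) to 1 (shut). In form: [{"dp": [dx, dy, dz], "twist": [wx, wy, wz], "grip": grip}, ...]. A call has 1 to 10 rows; each row is the pose to reach, as a shift and turn from the pose commanded when the call began, along the tool's axes at that moment; what a row does not reach only later rows make up. A row lasts 1/8 s, in which the tool goes at most 62.5 mm and 10.7 degrees, less where a joint would pass 70% of its speed; a pose out of reach is approached as far as the arm can. A call with a gripper value outside its range is refused whole. The fingers move at their own pace and stop on an object; FORCE is the grip in N (left out, the last holds). Time passes only in rows, so rows that repeat a pose let the fingers close. It gives the time, the measured TCP pose, the force, the opening and the grip force at its end, in the units of the state.
- get_state(): the state, without advancing time (a new reading comes with each control period).
- capture(name): name is "side" or "top" or "wrist"; returns a dict with "frame" (384x512x3 uint8, red, green, blue), "range_z" (384x512 float32, m along the optical axis (not along the pixel's ray), 0 where there is no reading), "fx", "fy", "cx", "cy" (pixels), "R" (3x3) and "t" (3): a world point X has camera coordinates R X + t; the wrist camera has in their place "hand_eye" (4x4, takes a point from camera to tool coordinates, whose origin is the TCP and whose axes are the flange's). Camera axes: x right, y down, z forward; pixel columns grow to the right and rows downward; lengths in m; the calibration is good to about 2 mm. The wrist camera is an equidistant fisheye: a pixel r from the principal point sees the ray r / f radians off the axis. A picture is of the moment at which its call begins: read the wrist's pose just before it.
- sign_off(): hands the job in; it is judged then, once.
The state is a dict: "time": time; "joint_positions": joint angles; "dq": joint speeds; "joint_torque": joint torques, N m; "ee_pos": TCP position; "tool_rot": TCP orientation; "ft_force": force on the tool from outside, world axes, zero at the start; "wrist_torque": the same for the moment, N m; "grip_width": finger opening in m; "grip_force": force on a finger pad.
Only numpy, scipy, OpenCV 4.12 (cv2) and the standard library are available. Lean on these libraries where they do the work, as an engineer would, in place of code of your own. Each camera call takes 0.05 s, during which the arm holds its last target. There are 200 camera calls.

TASK

The blue vial carrier on the small sampling rail is kept from sliding by a brass spring clip snapped over the steel rod. With the yellow wedge (not your fingers), slid along the top of the rod under the clip from the rail's right-hand end, gently spread the clip (never more than 25 N on rod or clip), ease it off the rod and set wedge and clip down on the grey mat. Then slide the carrier along the rod all the way to the rail's right-hand end; leave everything else on the bench as it is.

Things in the scene. Friction and masses are not known exactly. Their poses are not given: they have to be found in the camera images.
- rail: Sampling rail, fixed to the bench, aluminium base 74 x 174 x 10 mm, black pillars, steel rod 18 mm thick. Origin on the bench below the middle of the clip's groove. y runs along the rod from the right-hand (entry) end to the left end by the robot; x across it, away from the robot; z up. Rod axis at x = 0, z = 75 mm, from y = -66 to +96 mm. A thin guide rod lies straight below it.
- groove (a point): Middle of the clip's groove, on the rod's axis; axes as the rail. The groove is 21 mm long, 12 mm in diameter. Nothing but clip and carrier rises above the rod's top (9 mm above this point), so a wedge on the rod may overhang its right-hand end.
- clip_bar (a point): Loose brass spring clip: a bridge over the rod, 25 mm wide (x), 17 long (y), two sprung legs gripping the rod from below. The point is the underside of the square 4 mm bar across the rod, 3 mm nearer the bridge's +y side: when seated 3 mm above the rod's top, 10 mm clear between the sides. Bridge top 7 mm above it, feet 24 below. 2 mm play in y. Raised 9 mm or more (about 10 N) the legs let go.
- wedge_grip (a point): Loose yellow wedge, about 90 g, standing on the mat on its two side skirts (11.5 to 14.5 mm off its middle in x; they straddle the rod). The point is the middle of the upright handle, 44 mm above the skirts' edges; handle 16 mm wide in x, 34 long in y, 40 high. The blade, screw-clamped to the handle's front, points to +y: slide it on the rod's top toward the rail's +y.
- wedge_tip (a point): Point of the handle 77 mm ahead of its middle (+y), level with the skirts' edges, straight below the blade's tip. The sole lies 3 to 16 mm above it: the clamp sets this, it differs and is not measured: find the rod by feel. Blade 8 wide, friction 0.2; from the tip back: 2 mm thick (front 5 mm bevelled 1 below), even rise to a crest 14 thick at 29-32, seat 12 thick at 33-55 that carries the clip.
- tab (a point): Middle of the upright blue grip tab on the carrier: 14 mm wide in x, 26 long in y, from 18 mm below to 14 mm above this point, which is 34 mm above the rod's axis. Axes as the rail. The carrier also holds a vial in a cup before and below the rod.
- carrier (a joint): Position of the blue carrier along the rod, m: near 0 at the start, grows as the carrier slides to the rail's right-hand end (-y), where it stops at 0.100. Its middle is at rail y = 0.062 - value; it is 26 mm long and takes about 3 N to slide. The clip on the rod blocks it.
- mat: Grey mat, fixed, 60 (x) x 100 (y) x 3 mm, the wedge's place behind the rail; origin at the middle of its underside, z up, y along the rail's within 0.1 rad.
- relay_box: White relay box, 75 x 90 x 50 mm, bystander; origin under its middle.
- beaker: Glass beaker, 56 mm wide, 70 mm high, bystander; origin under its middle.
- red_tape: Roll of red tape, 90 mm wide, 19 mm high, bystander; origin under its middle.
- tee_white: White tube tee, 29 x 44 x 14 mm, bystander; origin under its middle.
- pinch_clip: Steel screw pinch clip, 15 x 40 x 35 mm, bystander; origin under its middle.

How it is judged:
By the outcome, as a careful person would: the job done as asked, in the order asked, and still so for the second after the job is handed in, with the robot touching nothing.
It also fails if it takes over 54 s, if anything falls off the work surface, if the arm or the gripper's body presses on something with over 40 N, if the wrist force passes 120 N, or if a joint passes its speed limit or range.

## Working session

There is one attempt and no reset: what is moved stays moved. The work goes in short steps, Python scripts to look and compute and a shell command to move; the robot and the scene stay as the last step left them, time stands still between calls to the robot, and variables do not carry over. Pictures are saved under pics/ and viewed, at most 10 in all, crops included, and the job is handed in when it is done.

```bash
mkdir -p pics; ls; python3 - <<'E'
from bench import *
import cv2,numpy as np
s=get_state();print({k:np.round(v,3) for k,v in s.items()})
for n in("top","side"):
    c=capture(n);cv2.imwrite(f"pics/{n}0.png",c["frame"][:,:,::-1]);np.savez(f"{n}0.npz",**c)
    print(n,c["fx"],c["cx"],c["cy"],c["R"].round(3).tolist(),c["t"])
E
```

```text
pics
{'time': np.float64(0.0), 'joint_positions': array([ 1.281,  0.117,  1.442,  0.   ,  1.584, -0.038]), 'dq': array([ 0.002,  0.001,  0.001,  0.001, -0.001, -0.001]), 'joint_torque': array([-3.0000e-03, -7.2126e+01, -6.2259e+01,  7.8000e-02,  2.4000e-02,
       -0.0000e+00]), 'ee_pos': array([0.168, 0.654, 0.218]), 'tool_rot': array([-3.14, -0.  ,  2.89]), 'ft_force': array([-0.659, -0.283,  0.314]), 'wrist_torque': array([-0.027,  0.03 , -0.021]), 'grip_force': np.float64(0.0), 'grip_width': np.float64(0.093)}
top 485.62875243066037 248.44066200104885 192.28205513961817 [[0.003, -1.0, 0.013], [-0.992, -0.004, -0.126], [0.126, -0.013, -0.992]] [-0.05538079  0.55584967  1.50189694]
side 425.16589237044514 250.97996519981143 191.74131425225724 [[-0.97, -0.245, 0.005], [-0.18, 0.7, -0.691], [0.166, -0.671, -0.723]] [0.50729781 0.18405218 0.97718915]
```

View pics/top0.png

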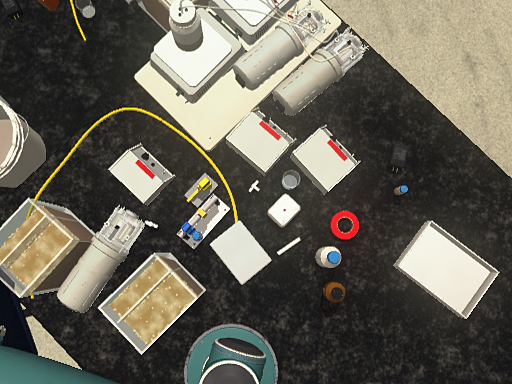

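View pics/side0.png

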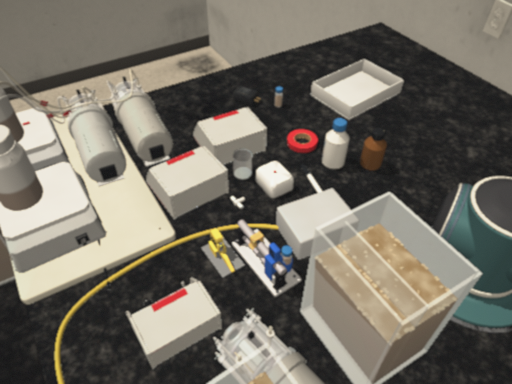

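The top view shows the yellow wedge on its mat at about (202,188). The rail runs from (222,205) down to (182,240), with the blue carrier at (188,232) at its near end and the brass clip around (210,210). The beaker and boxes stand to the right. Next I'll localise these from depth.

```bash
cat > h.py <<'E'
import numpy as np,cv2
from bench import *
from scipy.spatial.transform import Rotation as Ro
def world(c):
    h,w=c["range_z"].shape;u,v=np.meshgrid(np.arange(w),np.arange(h));z=c["range_z"]
    P=np.stack([(u-c["cx"])/c["fx"]*z,(v-c["cy"])/c["fy"]*z,z],-1)
    return (P-c["t"])@c["R"]
def wrist(name=None):
    s=get_state();c=capture("wrist");T=np.eye(4);T[:3,:3]=Ro.from_euler("xyz",s["tool_rot"]).as_matrix();T[:3,3]=s["ee_pos"]
    c["T"]=T@c["hand_eye"]
    if name: cv2.imwrite(f"pics/{name}.png",c["frame"][:,:,::-1]);np.savez(name+".npz",**c)
    return c
def rays(c,uv):
    uv=np.atleast_2d(uv).astype(float);d=(uv-[c["cx"],c["cy"]])/[c["fx"],c["fy"]];r=np.linalg.norm(d,axis=1)+1e-12
    k=np.stack([d[:,0]/r*np.sin(r),d[:,1]/r*np.sin(r),np.cos(r)],1)
    return c["T"][:3,3],k@c["T"][:3,:3].T
def onplane(c,uv,z):
    o,k=rays(c,uv);return o+k*((z-o[2])/k[:,2:3])
def wworld(c):  # full cloud
    h,w=c["range_z"].shape;u,v=np.meshgrid(np.arange(w),np.arange(h));uv=np.stack([u,v],-1).reshape(-1,2)
    o,k=rays(c,uv);kz=k@c["T"][:3,2];P=o+k*(c["range_z"].reshape(-1,1)/kz[:,None]);return P.reshape(h,w,3)
def hsv(c): return cv2.cvtColor(c["frame"],cv2.COLOR_RGB2HSV)
YEL=((22,150,120),(35,255,255));BLU=((100,130,60),(125,255,255))
E
python3 - <<'E'
from h import *
for n in("top","side"):
    c=np.load(n+"0.npz");c={k:c[k] for k in c};P=world(c);H=hsv(c)
    for nm,(a,b) in(("yel",YEL),("blu",BLU)):
        m=cv2.inRange(H,a,b);k,l,st,ce=cv2.connectedComponentsWithStats(m)
        for i in range(1,k):
            if st[i,4]>15:
                p=P[(l==i)&(c["range_z"]>0)];print(n,nm,ce[i].round(),st[i,4],p.mean(0).round(3),p.min(0).round(3),p.max(0).round(3))
s=get_state();w=wrist("w0");print(w["hand_eye"].round(3),w["fx"],w["cx"],w["cy"])
E
```

```text
top yel [77. 20.] 110 [ 1.222  0.583 -0.157] [ 1.143  0.549 -0.177] [ 1.302  0.613 -0.146]
top yel [138. 150.] 881 [0.696 0.306 0.008] [ 0.464 -0.018 -0.008] [0.844 0.634 0.263]
top yel [199. 188.] 115 [0.568 0.104 0.046] [ 0.529  0.073 -0.005] [0.599 0.145 0.073]
top yel [207. 186.] 22 [0.577 0.079 0.025] [0.564 0.069 0.002] [0.593 0.092 0.03 ]
top yel [ 29. 211.] 34 [0.478 0.549 0.228] [0.459 0.535 0.21 ] [0.494 0.563 0.252]
top yel [201. 212.] 35 [0.489 0.091 0.092] [0.479 0.081 0.085] [0.5   0.1   0.099]
top blu [404. 189.] 49 [ 0.567 -0.54   0.058] [ 0.555 -0.571 -0.002] [ 0.587 -0.525  0.073]
top blu [191. 231.] 152 [0.432 0.121 0.087] [ 0.405  0.093 -0.003] [0.467 0.162 0.127]
top blu [333. 257.] 117 [ 0.356 -0.299  0.141] [ 0.34  -0.316  0.121] [ 0.372 -0.283  0.148]
side yel [130. 284.] 1260 [0.736 0.218 0.011] [ 0.543 -0.    -0.003] [0.841 0.456 0.069]
side yel [263. 226.] 101 [ 0.494 -0.008  0.007] [ 0.46  -0.017 -0.002] [0.529 0.001 0.012]
side yel [227. 261.] 72 [0.549 0.124 0.021] [ 0.53   0.091 -0.002] [0.57  0.142 0.028]
side blu [279.  89.] 31 [ 0.567 -0.545  0.056] [ 0.557 -0.647 -0.004] [ 0.575 -0.525  0.066]
side blu [339. 124.] 150 [ 0.355 -0.298  0.134] [ 0.333 -0.519 -0.003] [ 0.372 -0.28   0.145]
side blu [275. 257.] 405 [0.437 0.132 0.087] [ 0.408  0.029 -0.002] [0.46  0.155 0.125]
side blu [288. 266.] 28 [0.409 0.115 0.037] [0.404 0.105 0.025] [0.419 0.12  0.05 ]
[[ 0.001 -0.971 -0.239  0.066]
 [ 1.     0.001  0.001  0.   ]
 [-0.    -0.239  0.971 -0.166]
 [ 0.     0.     0.     1.   ]] 297.3186396354542 249.268093763352 196.56325804617288
```

```bash
python3 -m jog '[{"dp":[0,0,-60],"twist":[0,0,0],"grip":0},{"dp":[0,0,-120],"twist":[0,0,0],"grip":0},{"dp":[-45,-40,-180],"twist":[0,0,0.05],"grip":0},{"dp":[-90,-80,-180],"twist":[0,0,0.1],"grip":0},{"dp":[-135,-120,-180],"twist":[0,0,0.15],"grip":0},{"dp":[-180,-160,-180],"twist":[0,0,0.2],"grip":0},{"dp":[-225,-200,-180],"twist":[0,0,0.25],"grip":0},{"dp":[-270,-240,-180],"twist":[0,0,0.3],"grip":0},{"dp":[-315,-280,-180],"twist":[0,0,0.35],"grip":0},{"dp":[-360,-320,-180],"twist":[0,0,0.4],"grip":0}]'
```

```text
time: 1.4
ee_pos: [0.437, 0.2533, 0.3986]
tool_rot: [3.141, 0.0, 2.488]
ft_force: [0.5, -0.2, -0.3]
grip_width: 0.093
grip_force: 0.0
```

```bash
python3 -m jog '[{"dp":[-56,-22,20],"twist":[0,0,0],"grip":0},{"dp":[-112,-44,45],"twist":[0,0,0],"grip":0},{"dp":[-167,-65,70],"twist":[0,0,0.0],"grip":0},{"dp":[-167,-65,70],"twist":[0,0,0.0],"grip":0},{"dp":[-167,-65,70],"twist":[0,0,0.0],"grip":0}]'; python3 - <<'E'
from h import *
c=wrist("w1");print(get_state()["ee_pos"])
E
```

```text
time: 2.02
ee_pos: [0.5297, 0.1022, 0.3287]
tool_rot: [-3.141, -0.0, 2.489]
ft_force: [0.1, -0.6, -0.2]
grip_width: 0.0929
grip_force: 0.0
[0.529543   0.10279134 0.32929453]
```

View pics/w1.png

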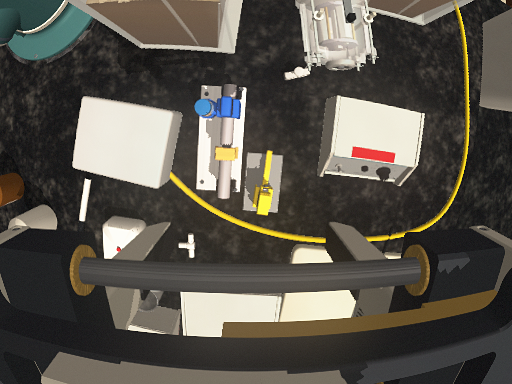

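The wrist view shows the rail nearly vertical in the image. The carrier tab is at (230,105), the brass clip at (227,153), the rod's right-hand end at (223,197), the wedge handle at (264,200), and the blade tip points up at (269,152).

```bash
python3 - <<'E'
from h import *
c=dict(np.load("w1.npz"));H=hsv(c);P=wworld(c);Z=P[...,2]
reg=np.zeros(Z.shape,bool);reg[85:215,190:290]=1
print("bench z",np.median(Z[200:230,80:100]), "mat",np.median(Z[185:205,275:280]),"base",np.median(Z[120:180,205:210]))
# rod: axis line from cloud points, z>0.07, excluding blue/yellow
m=reg&(Z>.076)&(Z<.092);m[:,240:]=0;m[:162]=0
p=P[m];print("rod pts",len(p),np.percentile(p[:,2],[50,95]))
mu=p.mean(0);d=np.linalg.svd(p[:,:2]-mu[:2])[2][0];d*=np.sign(d[1]);yaw=np.arctan2(d[1],d[0]);print("rod dir",d,yaw,"mean",mu,"extent",((p-mu)[:,:2]@d).min(),((p-mu)[:,:2]@d).max())
# base plate contour
wt=cv2.inRange(H,(0,0,150),(180,60,255));print()
# yellow comps
m=cv2.inRange(H,(15,120,100),(36,255,255))*reg.astype(np.uint8)
k,l,st,ce=cv2.connectedComponentsWithStats(m)
for i in range(1,k):
    if st[i,4]>20:
        q=P[l==i];print(st[i],ce[i].round(1),"z med/95",np.percentile(q[:,2],[5,50,95]).round(4))
        r=cv2.minAreaRect(np.argwhere(l==i)[:,::-1].astype(np.float32));print(r)
# handle top: yellow z>.055
hm=(m>0)&(Z>.055)&(Z<.075);hm[:,:240]=0;uv=np.argwhere(hm)[:,::-1].astype(np.float32)
r=cv2.minAreaRect(uv);print("handle",r,np.median(Z[hm]));b=onplane(c,cv2.boxPoints(r),.067);print(b.round(4),b.mean(0))
bm=(m>0)&(Z>0.0)&(Z<.05);bm[:,:240]=0;bm[183:]=0;q=P[bm];print("blade",len(q),q[:,2].max());q=q[:,:2]
dd=np.linalg.svd(q-q.mean(0))[2][0];dd*=np.sign(dd[1]);print("blade yaw",np.arctan2(dd[1],dd[0]),q.mean(0),"tip px",np.argwhere(bm)[0][::-1])
E
python3 - <<'E'
import cv2
i=cv2.imread("pics/w1.png")[85:220,180:300];cv2.imwrite("pics/w1c.png",cv2.resize(i,None,fx=4.4,fy=4.4,interpolation=cv2.INTER_CUBIC))
E
```

```text
bench z 0.0005291109529899363 mat 0.00290376450435309 base 0.010021087243875293
rod pts 442 [0.08260131 0.08466956]
rod dir [-0.75512302  0.65558312] 2.426638070604027 mean [0.51676855 0.06750481 0.08215042] extent -0.026570880104934892 0.025753359742265353

[215 147  23  14 275] [225.5 153.2] z med/95 [0.0681 0.0934 0.0948]
((225.83407592773438, 153.48895263671875), (22.350385665893555, 12.43905258178711), 3.8140745162963867)
[253 150  20  65 648] [263.8 189.1] z med/95 [0.0137 0.0286 0.068 ]
((264.729736328125, 182.1216278076172), (18.248287200927734, 65.10199737548828), 9.462321281433105)
[190 190  38  25 231] [205.2 203.9] z med/95 [0.005  0.009  0.0109]
((206.6538543701172, 204.7692413330078), (44.09866714477539, 7.211102485656738), 33.690067291259766)
handle ((263.6486511230469, 203.1081085205078), (11.179131507873535, 23.015859603881836), 9.462322235107422) 0.06681595286823311
[[0.5881 0.0712 0.067 ]
 [0.5636 0.0967 0.067 ]
 [0.5757 0.108  0.067 ]
 [0.6006 0.0827 0.067 ]] [0.58198969 0.08966519 0.067     ]
blade 190 0.02937818194842806
blade yaw 2.3393342130487373 [0.54711693 0.1251582 ] tip px [267 150]
```

View pics/w1c.png

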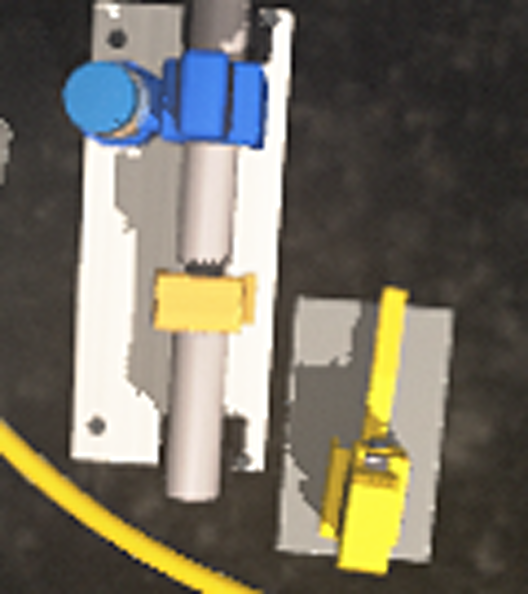

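Close up, the handle, blade and clip are clear. Before going down I'll check obstacle heights, the blade profile, and the rail frame.

```bash
cat >> h.py <<'E'
def frame(o,yaw): # returns fn world->local (x across, y along yaw)
    y=np.array([np.cos(yaw),np.sin(yaw)]);x=np.array([y[1],-y[0]])
    return lambda p:np.stack([(p[...,:2]-o)@x,(p[...,:2]-o)@y,p[...,2]],-1)
E
python3 - <<'E'
from h import *
c=dict(np.load("w1.npz"));H=hsv(c);P=wworld(c)
f=frame(np.array([.582,.0897]),2.338);L=f(P)
m=(abs(L[...,0])<110)*(abs(L[...,0])<.11)&(abs(L[...,1])<.06)&(c["range_z"]>.15);print("max z near handle",np.percentile(P[m][:,2],[90,99,99.9]))
tp=world(dict(np.load("top0.npz")));Lt=f(tp);m=(abs(Lt[...,0])<.11)&(abs(Lt[...,1])<.06);print("top",tp[m][:,2].max())
ye=cv2.inRange(H,(15,120,100),(36,255,255))>0
for y in range(16,80,4):
    q=L[ye&(abs(L[...,0])<.006)&(abs(L[...,1]-y/1e3)<.002)]
    if len(q):print(y,len(q),"x",q[:,0].mean().round(4),"z",np.median(q[:,2]).round(4),end=" | ")
# rail
m=(P[...,2]>.0765)&(P[...,2]<.092)&~ye;m[:85]=0;m[215:]=0;m[:,:205]=0;m[:,245:]=0;m&=~(cv2.inRange(H,(95,80,40),(130,255,255))>0)
q=P[m]
for it in range(3):
    d=np.linalg.svd(q[:,:2]-q[:,:2].mean(0),full_matrices=False)[2][0];d*=np.sign(d[1]);yaw=np.arctan2(d[1],d[0]);g=frame(q[:,:2].mean(0),yaw);e=g(q)[:,0];q=q[abs(e)<.008]
l=g(q);print("\nrail yaw",yaw,len(q),l[:,1].min(),l[:,1].max(),"half width",e.min(),e.max())
o=q[:,:2].mean(0);K=g(P)
cl=ye&(P[...,2]>.091)&(abs(K[...,0])<.03)&(abs(K[...,1])<.06);k=K[cl];print("clip top local",k.min(0),k.max(0),k.mean(0))
tb=(cv2.inRange(H,(95,80,40),(130,255,255))>0)&(P[...,2]>.12)&(abs(K[...,0])<.013);k=K[tb];print("tab",k.min(0),k.max(0),k.mean(0))
print("o",o)
E
```

```text
max z near handle [0.33143907 0.3532937  0.35606539]
top 0.09546353833014551
16 22 x 0.0006 z 0.0598 | 20 24 x 0.0001 z 0.049 | 24 15 x -0.0002 z 0.0258 | 28 15 x -0.0005 z 0.0262 | 32 15 x -0.0004 z 0.0267 | 36 13 x -0.0005 z 0.0264 | 40 16 x -0.0003 z 0.0264 | 44 14 x -0.0007 z 0.0266 | 48 15 x -0.0001 z 0.0265 | 52 16 x -0.0005 z 0.0242 | 56 16 x -0.0006 z 0.0225 | 60 13 x -0.0005 z 0.0214 | 64 15 x -0.0009 z 0.0194 | 68 16 x -0.0003 z 0.0177 | 72 642 x -0.0002 z 0.4418 | 76 8 x 0.001 z 0.0079 | 
rail yaw 2.427118437745782 890 -0.07155488406750818 0.08918239134588477 half width -0.008113867533200161 0.007522662169448394
clip top local [-0.01651254 -0.01621584  0.09125523] [0.02999168 0.00103135 0.44521695] [-0.00442791 -0.00681404  0.36000805]
tab [-0.0073984   0.04348932  0.12003477] [0.00665234 0.06884827 0.12563842] [-0.00025542  0.05625891  0.12299234]
o [0.48296589 0.09744659]
```

```bash
python3 -m jog '[{"dp":[-25,11,55],"twist":[0,0,0.08],"grip":0.57},{"dp":[-49,22,110],"twist":[0,0,0.151],"grip":0.57},{"dp":[-49,22,165],"twist":[0,0,0.151],"grip":0.57},{"dp":[-49,22,205],"twist":[0,0,0.151],"grip":0.57},{"dp":[-49,22,230],"twist":[0,0,0.151],"grip":0.57},{"dp":[-49,22,230],"twist":[0,0,0.151],"grip":0.57}]'; python3 - <<'E'
from h import *
c=wrist("w2");H=hsv(c);P=wworld(c);s=get_state();print(s["ee_pos"],s["tool_rot"],s["grip_width"])
m=(cv2.inRange(H,(15,120,100),(36,255,255))>0)&(P[...,2]>.058)&(P[...,2]<.075)
f=frame(s["ee_pos"][:2],s["tool_rot"][2]);K=f(P);m&=(abs(K[...,0])<.04)&(abs(K[...,1])<.05);k=K[m];print(m.sum(),k.min(0),k.max(0),k.mean(0))
r=cv2.minAreaRect((k[:,:2]*1000).astype(np.float32));print(r)
E
```

```text
time: 2.82
ee_pos: [0.5812, 0.0912, 0.0978]
tool_rot: [-3.14, -0.001, 2.341]
ft_force: [0.5, 0.6, 0.6]
grip_width: 0.0409
grip_force: 0.0
[0.58194442 0.09111501 0.09951904] [3.14128619e+00 1.09979049e-04 2.34029273e+00] 0.0401620910089821
1053 [-0.00895744 -0.01982375  0.05859585] [0.00678507 0.0143757  0.06926616] [-0.00106708 -0.00081393  0.06667329]
((-1.1488447189331055, -2.7443675994873047), (15.650569915771484, 34.17633819580078), 0.37633052468299866)
```

```bash
python3 -m jog '[{"dp":[-2.5,-1,35],"twist":[0,0,0],"grip":0.57},{"dp":[-2.5,-1,66],"twist":[0,0,0],"grip":0.57},{"dp":[-2.5,-1,66],"twist":[0,0,0],"grip":0.57},{"dp":[-2.5,-1,66],"twist":[0,0,0],"grip":1},{"dp":[-2.5,-1,66],"twist":[0,0,0],"grip":1},{"dp":[-2.5,-1,66],"twist":[0,0,0],"grip":1},{"dp":[-2.5,-1,66],"twist":[0,0,0],"grip":1}]' 60
```

```text
time: 3.75
ee_pos: [0.5836, 0.0876, 0.0339]
tool_rot: [3.14, 0.001, 2.339]
ft_force: [-0.5, 1.0, 7.7]
grip_width: 0.0156
grip_force: 60.0
```

```bash
python3 -m jog '[{"dp":[0,0,-30],"twist":[0,0,0],"grip":1},{"dp":[0,0,-75],"twist":[0,0,0],"grip":1},{"dp":[0,0,-115],"twist":[0,0,0],"grip":1},{"dp":[-13,-28,-115],"twist":[0,0,-0.044],"grip":1},{"dp":[-26,-57,-115],"twist":[0,0,-0.088],"grip":1},{"dp":[-26,-57,-115],"twist":[0,0,-0.088],"grip":1},{"dp":[-26,-57,-115],"twist":[0,0,-0.088],"grip":1}]' 60;  python3 - <<'E'
from h import *
c=wrist("w3");s=get_state();print(s["ee_pos"],s["tool_rot"],s["ft_force"])
E
```

```text
time: 4.62
ee_pos: [0.5602, 0.0294, 0.1479]
tool_rot: [3.141, 0.0, 2.426]
ft_force: [-0.1, 1.3, -1.2]
grip_width: 0.0154
grip_force: 60.0
[0.56028267 0.02961422 0.14770162] [ 3.14143887e+00 -6.79440731e-05  2.42659422e+00] [-0.38843545  0.53466772 -0.54665581]
```

View pics/w3.png

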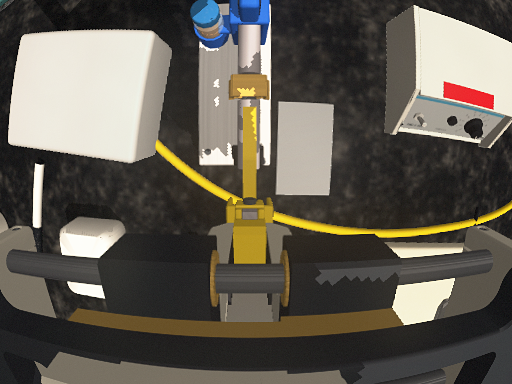

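The wedge is held and lifted. The blade (250,110–195) lies above the rod, pointing at the clip (249,87). I'll measure the alignment from the depth.

```bash
python3 - <<'E'
from h import *
c=dict(np.load("w3.npz"));H=hsv(c);P=wworld(c);o=np.array([.5603,.0296]);K=frame(o,2.4266)(P);Z=P[...,2];r=c["range_z"]>.1
ye=cv2.inRange(H,(12,90,40),(38,255,255))>0
N=(abs(K[...,0])<.03)&r
b=ye&N&(Z>.115)&(Z<.16)
for y in range(24,92,4):
    q=K[b&(abs(K[...,1]-y/1e3)<.002)&(abs(K[...,0])<.009)]
    if len(q):print(y,len(q),"x",(1e3*np.array([q[:,0].min(),q[:,0].mean(),q[:,0].max()])).round(1),"z",(1e3*np.median(q[:,2])).round(1))
cl=ye&N&(Z>.09)&(Z<.098)&(K[...,1]>.06);k=K[cl];print("clip",len(k),np.percentile(k,[2,50,98],axis=0).round(4))
bl=(cv2.inRange(H,(95,80,30),(130,255,255))>0)&N&(Z>.12);k=K[bl&(abs(K[...,0])<.012)]
if len(k):print("tab",k.min(0),k.max(0))
m=N&(Z>.074)&(Z<.092)&~ye&(abs(K[...,0])<.013)&(K[...,1]>.02)
for y in range(20,190,10):
    q=K[m&(abs(K[...,1]-y/1e3)<.005)]
    if len(q)>8:print("rod",y,len(q),(1e3*np.percentile(q[:,0],[1,99])).round(1),(1e3*q[:,2].max()).round(1))
E
```

```text
24 125 x [-7.7 -0.   7.5] z 140.2
28 93 x [-3.8  0.2  4.1] z 140.2
32 95 x [-3.7  0.1  4. ] z 140.1
36 87 x [-3.7  0.2  4. ] z 140.6
40 97 x [-3.7  0.1  4. ] z 140.8
44 90 x [-3.7  0.1  4. ] z 141.1
48 95 x [-3.7  0.1  3.9] z 141.2
52 95 x [-3.7  0.1  4. ] z 139.9
56 98 x [-3.7  0.1  4. ] z 138.1
60 98 x [-3.8  0.1  4. ] z 136.3
64 98 x [-3.8  0.1  4. ] z 134.7
68 84 x [-3.8  0.1  4.1] z 132.9
72 96 x [-3.8  0.1  4.1] z 131.4
76 65 x [-3.9 -0.2  3.5] z 129.8
clip 786 [[-0.0135  0.0876  0.0909]
 [-0.0005  0.0956  0.0936]
 [ 0.0124  0.1034  0.095 ]]
tab [-0.00682293  0.14539685  0.12020218] [0.0070693  0.15245806 0.12534671]
rod 30 33 [-9.   7.9] 83.0
rod 40 101 [-9.   7.9] 83.2
rod 50 104 [-8.9  7.8] 83.0
rod 60 101 [-8.9  8.6] 83.2
rod 70 120 [-9.7  8.6] 83.4
rod 80 196 [-9.7  7.7] 85.7
rod 90 66 [-9.1  7.2] 84.7
rod 110 231 [-8.9  7.6] 85.2
rod 120 273 [-8.9  8.5] 85.5
rod 130 274 [-8.9  8.6] 85.6
rod 140 262 [-9.   8.6] 85.5
rod 150 342 [-12.6  12.7] 91.9
rod 160 126 [-12.5  12.8] 92.0
rod 170 16 [-12.5  12.8] 91.2
```

```bash
python3 -m jog '[{"dp":[0,-0.6,20],"twist":[0,0,0],"grip":1},{"dp":[0,-0.6,36],"twist":[0,0,0],"grip":1},{"dp":[0,-0.6,40],"twist":[0,0,0],"grip":1},{"dp":[0,-0.6,40],"twist":[0,0,0],"grip":1},{"dp":[0,-0.6,40],"twist":[0,0,0],"grip":1}]' 60; python3 -m jog '[{"dp":[0,0,1],"twist":[0,0,0],"grip":1},{"dp":[0,0,1],"twist":[0,0,0],"grip":1}]';python3 -m jog '[{"dp":[0,0,1],"twist":[0,0,0],"grip":1},{"dp":[0,0,1],"twist":[0,0,0],"grip":1}]'
```

```text
time: 5.3
ee_pos: [0.56, 0.0287, 0.1081]
tool_rot: [3.141, 0.0, 2.427]
ft_force: [0.2, 1.0, -0.9]
grip_width: 0.0154
grip_force: 60.0
time: 5.55
ee_pos: [0.5598, 0.0287, 0.1068]
tool_rot: [3.141, 0.0, 2.427]
ft_force: [-0.4, 1.0, -0.0]
grip_width: 0.0156
grip_force: 60.0
time: 5.8
ee_pos: [0.5597, 0.0287, 0.1056]
tool_rot: [-3.142, -0.0, 2.427]
ft_force: [0.0, 0.3, -0.5]
grip_width: 0.016
grip_force: 60.0
```

```bash
python3 -m jog '[{"dp":[0,0,0.7],"twist":[0,0,0],"grip":1},{"dp":[0,0,0.7],"twist":[0,0,0],"grip":1}]' 60; python3 -m jog '[{"dp":[0,0,0.6],"twist":[0,0,0],"grip":1},{"dp":[0,0,0.6],"twist":[0,0,0],"grip":1}]'
```

```text
time: 6.05
ee_pos: [0.5597, 0.0287, 0.1049]
tool_rot: [-3.142, 0.0, 2.427]
ft_force: [0.7, 0.6, -0.6]
grip_width: 0.016
grip_force: 60.0
time: 6.3
ee_pos: [0.5598, 0.0287, 0.1046]
tool_rot: [3.141, 0.0, 2.427]
ft_force: [-0.8, -0.7, 3.0]
grip_width: 0.0157
grip_force: 60.0
```

```bash
python3 -m jog '[{"dp":[4,0,0],"twist":[0,0,0],"grip":1},{"dp":[8,0,0],"twist":[0,0,0],"grip":1},{"dp":[8,0,0],"twist":[0,0,0],"grip":1}]' 60;  python3 - <<'E'
from h import *
s=get_state();c=wrist("w4");H=hsv(c);P=wworld(c);print(s["ee_pos"],s["ft_force"],s["wrist_torque"]);K=frame(s["ee_pos"][:2],2.427)(P);Z=P[...,2]
ye=cv2.inRange(H,(12,90,40),(38,255,255))>0;N=(abs(K[...,0])<.02)&(c["range_z"]>.1)&(Z>.07)&(Z<.13)
for y in range(24,108,4):
    q=K[ye&N&(abs(K[...,1]-y/1e3)<.002)&(abs(K[...,0])<.003)];w=K[ye&N&(abs(K[...,1]-y/1e3)<.002)]
    if len(q):print(y,len(q),"x",(1e3*np.percentile(w[:,0],[2,98])).round(1),"z",(1e3*np.median(q[:,2])).round(1),end="|")
    q=K[~ye&N&(Z<.09)&(abs(K[...,1]-y/1e3)<.002)]
    if len(q):print(" rod",(1e3*np.percentile(q[:,0],[1,99])).round(1))
E
```

```text
time: 6.68
ee_pos: [0.5535, 0.0343, 0.1046]
tool_rot: [3.141, 0.0, 2.427]
ft_force: [0.1, 0.8, 5.8]
grip_width: 0.0156
grip_force: 60.0
[0.55353255 0.03428163 0.10463766] [0.09334617 0.78132283 5.80361177] [0.21826249 0.26808551 0.07348792]
24 97 x [-7.3  7.5] z 118.0| rod [-8.7  8.7]
28 71 x [-3.6  4.2] z 97.0| rod [-8.7  8.7]
32 67 x [-3.6  4.2] z 96.9| rod [-8.6  8.6]
36 75 x [-3.5  4.2] z 97.5| rod [-8.6  8.6]
40 73 x [-3.5  4.1] z 97.5| rod [-8.6  9.3]
44 72 x [-3.5  4.1] z 97.9| rod [-8.6  9.3]
48 75 x [-3.5  4.1] z 97.7| rod [-8.5  9.3]
52 76 x [-3.5  4.1] z 96.4| rod [-8.5  9.2]
56 76 x [-3.5  4.1] z 95.0| rod [-8.5  9.1]
60 77 x [-3.6  4.1] z 93.2| rod [-8.5  9.1]
64 72 x [-3.6  3.6] z 91.6| rod [-8.5  9.1]
68 57 x [-3.6  3.6] z 90.0| rod [-8.4  8.4]
72 57 x [-3.7  3.6] z 88.2| rod [-8.4  8.4]
76 52 x [-3.7  3.7] z 86.7| rod [-8.4  9.1]
80 48 x [-12.3  13.2] z 93.8| rod [-6.   6.1]
84 77 x [-11.9  13.1] z 93.6|88 70 x [-12.5  13.6] z 93.5|92 72 x [-12.   12.9] z 93.6|96 44 x [-12.3  12.3] z 93.6| rod [-13.3 -13.3]
 rod [-7.8  9. ]
 rod [-7.8  9. ]
```

```bash
python3 -m jog '[{"dp":[2,0,-0.2],"twist":[0,0,0],"grip":1},{"dp":[5,0,-0.2],"twist":[0,0,0],"grip":1},{"dp":[5,0,-0.2],"twist":[0,0,0],"grip":1}]' 60; python3 -m jog '[{"dp":[3,0,0],"twist":[0,0,0],"grip":1},{"dp":[6,0,0],"twist":[0,0,0],"grip":1},{"dp":[6,0,0],"twist":[0,0,0],"grip":1}]' 60
```

```text
time: 7.1
ee_pos: [0.5498, 0.0374, 0.1047]
tool_rot: [3.141, 0.0, 2.427]
ft_force: [0.8, -1.1, 5.5]
grip_width: 0.0157
grip_force: 60.0
time: 7.48
ee_pos: [0.5452, 0.0414, 0.1047]
tool_rot: [3.141, 0.0, 2.427]
ft_force: [-0.2, 0.1, 5.5]
grip_width: 0.0157
grip_force: 60.0
```

```bash
python3 -m jog '[{"dp":[2,0,0],"twist":[0,0,0],"grip":1},{"dp":[4,0,0],"twist":[0,0,0],"grip":1},{"dp":[4,0,0],"twist":[0,0,0],"grip":1}]' 60; python3 -m jog '[{"dp":[2,0,0],"twist":[0,0,0],"grip":1},{"dp":[4,0,0],"twist":[0,0,0],"grip":1},{"dp":[4,0,0],"twist":[0,0,0],"grip":1}]' 60
```

```text
time: 7.85
ee_pos: [0.5425, 0.0437, 0.1048]
tool_rot: [3.141, 0.001, 2.427]
ft_force: [2.9, -2.5, 6.4]
grip_width: 0.0155
grip_force: 60.0
time: 8.22
ee_pos: [0.5396, 0.0462, 0.1049]
tool_rot: [3.141, 0.001, 2.427]
ft_force: [3.7, -3.0, 5.0]
grip_width: 0.0155
grip_force: 60.0
```

```bash
python3 -m jog '[{"dp":[2,0,0],"twist":[0,0,0],"grip":1},{"dp":[4,0,0],"twist":[0,0,0],"grip":1},{"dp":[4,0,0],"twist":[0,0,0],"grip":1}]' 60; python3 -m jog '[{"dp":[2,0,-0.1],"twist":[0,0,0],"grip":1},{"dp":[4,0,-0.1],"twist":[0,0,0],"grip":1},{"dp":[4,0,-0.1],"twist":[0,0,0],"grip":1}]' 60
```

```text
time: 8.6
ee_pos: [0.5372, 0.0483, 0.1051]
tool_rot: [3.141, 0.003, 2.427]
ft_force: [8.5, -7.2, 3.7]
grip_width: 0.0158
grip_force: 60.0
time: 8.98
ee_pos: [0.5346, 0.0506, 0.1052]
tool_rot: [3.141, 0.004, 2.426]
ft_force: [10.7, -10.1, 2.5]
grip_width: 0.0158
grip_force: 60.0
```

```bash
python3 - <<'E'
from h import *
s=get_state();c=wrist("w5");H=hsv(c);P=wworld(c);print(s["ee_pos"],s["ft_force"],s["wrist_torque"]);K=frame(s["ee_pos"][:2],2.427)(P);Z=P[...,2]
cv2.imwrite("pics/w5c.png",cv2.resize(c["frame"][20:220,180:320,::-1],None,fx=3,fy=3,interpolation=cv2.INTER_CUBIC))
ye=cv2.inRange(H,(12,90,40),(38,255,255))>0;N=(abs(K[...,0])<.02)&(c["range_z"]>.1)&(Z>.07)&(Z<.13)
for y in range(24,108,4):
    q=K[ye&N&(abs(K[...,1]-y/1e3)<.002)&(abs(K[...,0])<.003)];w=K[ye&N&(abs(K[...,1]-y/1e3)<.002)]
    if len(q):print(y,len(q),"x",(1e3*np.percentile(w[:,0],[2,98])).round(1),"z",(1e3*np.median(q[:,2])).round(1),"edges z",1e3*np.median(w[w[:,0]<-.008][:,2]).round(4),1e3*np.median(w[w[:,0]>.008][:,2]).round(4))
E
```

```text
[0.53455902 0.05060565 0.10523355] [ 10.73671436 -10.10792611   2.54772119] [-2.16586169 -2.48067842  0.03642368]
24 100 x [-7.1  7.6] z 97.7 edges z nan nan
28 69 x [-3.6  4.2] z 97.1 edges z nan nan
32 64 x [-3.5  4.2] z 97.1 edges z nan nan
36 65 x [-3.5  4.2] z 97.6 edges z nan nan
40 74 x [-3.5  3.6] z 97.9 edges z nan nan
44 66 x [-3.5  4.2] z 97.8 edges z nan nan
48 78 x [-3.5  4.1] z 97.9 edges z nan nan
52 75 x [-3.5  4.2] z 96.7 edges z nan nan
56 73 x [-15.4  16.2] z 94.7 edges z 72.0 72.3
60 73 x [-15.7  15.7] z 94.5 edges z 81.5 91.30000000000001
64 76 x [-15.   13.7] z 96.2 edges z 95.9 95.8
68 66 x [-14.6  13.7] z 95.4 edges z 95.0 95.4
72 77 x [-13.9  13.5] z 94.9 edges z 94.60000000000001 94.5
76 66 x [-11.8  13. ] z 94.1 edges z 94.0 94.10000000000001
  return _methods._mean(a, axis=axis, dtype=dtype,
  ret = ret.dtype.type(ret / rcount)
```

View pics/w5c.png

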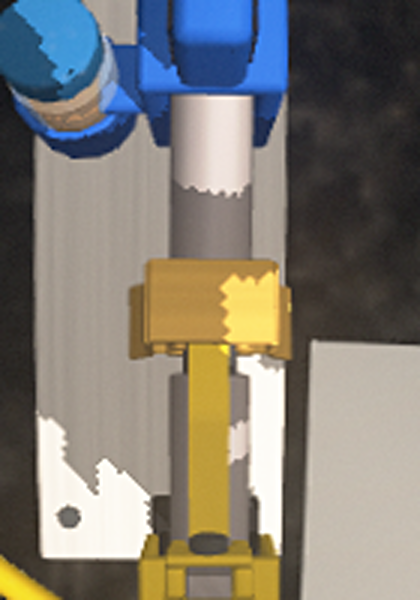

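The crop shows the clip pitched forward, with the tip just under its bar. I'll go on in 1 mm steps and watch the force.

```bash
python3 -m jog '[{"dp":[1,0,0],"twist":[0,0,0],"grip":1},{"dp":[1,0,0],"twist":[0,0,0],"grip":1}]' 60; python3 -m jog '[{"dp":[1,0,0],"twist":[0,0,0],"grip":1},{"dp":[1,0,0],"twist":[0,0,0],"grip":1}]' 60; cat > m.py <<'E'
from h import *
s=get_state();c=wrist();H=hsv(c);P=wworld(c);K=frame(np.array([.4874,.0932]),2.427)(P);Z=P[...,2]
t=frame(np.array([.4874,.0932]),2.427)(s["ee_pos"]);print("tool rail",(t*1e3).round(1),"tip y",(t[1]*1e3+77).round(1),"ft",s["ft_force"].round(1),"rot",s["tool_rot"].round(4))
ye=cv2.inRange(H,(12,90,40),(38,255,255))>0;N=(abs(K[...,0])<.018)&(c["range_z"]>.1)&(Z>.09)&(Z<.2)&ye&(abs(K[...,0])>.006)&(K[...,1]>t[1]+.03)
k=K[N];print("clip top",len(k),(1e3*np.percentile(k,[1,50,99],axis=0)).round(1).tolist())
A=np.c_[k[:,:2],np.ones(len(k))];print("slopes x,y",np.linalg.lstsq(A,k[:,2],rcond=None)[0].round(3))
b=K[ye&(abs(K[...,0])<.003)&(abs(K[...,1]-t[1]-.028)<.002)];print("blade seat z",np.median(b[:,2]))
E
python3 m.py
```

```text
time: 9.28
ee_pos: [0.5339, 0.0512, 0.1052]
tool_rot: [3.141, 0.004, 2.426]
ft_force: [11.9, -9.7, 2.9]
grip_width: 0.0155
grip_force: 60.0
time: 9.52
ee_pos: [0.5331, 0.0518, 0.1052]
tool_rot: [3.141, 0.004, 2.426]
ft_force: [12.7, -9.3, 2.0]
grip_width: 0.0155
grip_force: 60.0
tool rail [ -1.3 -61.6 105.2] tip y 15.4 ft [12.7 -9.3  2. ] rot [3.1409 0.0043 2.4264]
clip top 678 [[-13.7, -2.8, 91.7], [-6.5, 5.5, 95.8], [12.5, 13.9, 98.4]]
slopes x,y [-0.017 -0.156  0.097]
blade seat z 0.0970171470489932
```

```bash
python3 -m jog '[{"dp":[1,0,0],"twist":[0,0,0],"grip":1},{"dp":[2,0,0],"twist":[0,0,0],"grip":1},{"dp":[2,0,0],"twist":[0,0,0],"grip":1}]' 60; python3 -m jog '[{"dp":[1,0,0],"twist":[0,0,0],"grip":1},{"dp":[2,0,0],"twist":[0,0,0],"grip":1},{"dp":[2,0,0],"twist":[0,0,0],"grip":1}]' 60;
python3 m.py
```

```text
time: 9.95
ee_pos: [0.5311, 0.0535, 0.105]
tool_rot: [3.141, 0.003, 2.427]
ft_force: [8.5, -7.3, 3.0]
grip_width: 0.0153
grip_force: 60.0
time: 10.32
ee_pos: [0.5289, 0.0556, 0.1049]
tool_rot: [3.141, 0.001, 2.427]
ft_force: [2.7, -2.3, 4.5]
grip_width: 0.0153
grip_force: 60.0
tool rail [ -1.2 -56.  104.9] tip y 21.0 ft [ 2.7 -2.3  4.5] rot [3.1412e+00 5.0000e-04 2.4268e+00]
clip top 751 [[-13.1, -3.9, 92.3], [6.3, 4.3, 99.4], [14.1, 12.9, 102.5]]
slopes x,y [-0.03  -0.098  0.1  ]
blade seat z 0.09703396699522306
```

```bash
python3 -m jog '[{"dp":[1.5,0,0],"twist":[0,0,0],"grip":1},{"dp":[3,0,0],"twist":[0,0,0],"grip":1},{"dp":[4,0,0],"twist":[0,0,0],"grip":1},{"dp":[4,0,0],"twist":[0,0,0],"grip":1}]' 60; python3 -m jog '[{"dp":[1.5,0,0],"twist":[0,0,0],"grip":1},{"dp":[3,0,0],"twist":[0,0,0],"grip":1},{"dp":[4,0,0],"twist":[0,0,0],"grip":1},{"dp":[4,0,0],"twist":[0,0,0],"grip":1}]' 60;
python3 m.py
```

```text
time: 10.88
ee_pos: [0.5259, 0.0582, 0.1049]
tool_rot: [3.141, 0.0, 2.427]
ft_force: [3.4, -1.2, 5.6]
grip_width: 0.0156
grip_force: 60.0
time: 11.38
ee_pos: [0.5228, 0.0609, 0.1048]
tool_rot: [3.141, 0.0, 2.427]
ft_force: [2.8, -1.7, 5.9]
grip_width: 0.0158
grip_force: 60.0
tool rail [ -1.3 -47.9 104.8] tip y 29.1 ft [ 2.8 -1.7  5.9] rot [3.1414e+00 3.0000e-04 2.4269e+00]
clip top 774 [[-13.9, -1.9, 91.7], [6.1, 6.7, 102.1], [13.7, 15.2, 104.7]]
slopes x,y [ 0.016 -0.104  0.102]
blade seat z 0.0969011510563729
```

```bash
python3 -m jog '[{"dp":[1.5,0,0],"twist":[0,0,0],"grip":1},{"dp":[3,0,0],"twist":[0,0,0],"grip":1},{"dp":[4,0,0],"twist":[0,0,0],"grip":1},{"dp":[4,0,0],"twist":[0,0,0],"grip":1}]' 60; python3 m.py;  python3 -m jog '[{"dp":[1.5,0,0],"twist":[0,0,0],"grip":1},{"dp":[3,0,0],"twist":[0,0,0],"grip":1},{"dp":[3,0,0],"twist":[0,0,0],"grip":1}]' 60;
python3 m.py
```

```text
time: 11.92
ee_pos: [0.5196, 0.0636, 0.1048]
tool_rot: [3.141, 0.0, 2.427]
ft_force: [0.6, -1.1, 6.4]
grip_width: 0.0154
grip_force: 60.0
tool rail [ -1.2 -43.8 104.8] tip y 33.2 ft [ 0.6 -1.1  6.4] rot [3.1414 0.     2.4269]
clip top 797 [[-13.2, -5.4, 92.5], [6.0, 2.8, 105.5], [13.6, 10.7, 107.3]]
slopes x,y [-0.018 -0.093  0.105]
blade seat z 0.0971258131688865
time: 12.35
ee_pos: [0.5174, 0.0655, 0.1048]
tool_rot: [3.141, 0.0, 2.427]
ft_force: [0.1, -1.5, 6.6]
grip_width: 0.0156
grip_force: 60.0
tool rail [ -1.3 -40.8 104.8] tip y 36.2 ft [ 0.1 -1.5  6.6] rot [3.1415 0.     2.4269]
clip top 807 [[-13.2, -5.2, 93.0], [6.1, 3.1, 105.5], [13.7, 11.2, 107.3]]
slopes x,y [-0.023 -0.073  0.105]
blade seat z 0.0971449836856623
```

```bash
python3 -m jog '[{"dp":[1.5,0,0],"twist":[0,0,0],"grip":1},{"dp":[3,0,0],"twist":[0,0,0],"grip":1},{"dp":[5,0,0],"twist":[0,0,0],"grip":1},{"dp":[7,0,0],"twist":[0,0,0],"grip":1},{"dp":[7,0,0],"twist":[0,0,0],"grip":1}]' 60; python3 m.py
```

```text
time: 13.02
ee_pos: [0.512, 0.0702, 0.1048]
tool_rot: [3.141, -0.0, 2.427]
ft_force: [1.3, -1.1, 6.3]
grip_width: 0.0154
grip_force: 60.0
tool rail [ -1.2 -33.7 104.8] tip y 43.3 ft [ 1.3 -1.1  6.3] rot [ 3.1414e+00 -1.0000e-04  2.4270e+00]
clip top 743 [[-13.3, -3.5, 92.4], [6.1, 4.4, 105.6], [13.8, 11.2, 107.4]]
slopes x,y [-0.029 -0.211  0.106]
blade seat z 0.10562252268241322
```

```bash
python3 -m jog '[{"dp":[2,0,0],"twist":[0,0,0],"grip":1},{"dp":[2.5,0,-1],"twist":[0,0,0],"grip":1},{"dp":[2.5,0,-4],"twist":[0,0,0],"grip":1},{"dp":[2.5,0,-7],"twist":[0,0,0],"grip":1},{"dp":[2.5,0,-7],"twist":[0,0,0],"grip":1}]' 60; python3 m.py;python3 - <<'E'
import cv2
from h import *
c=wrist();cv2.imwrite("pics/w6c.png",cv2.resize(c["frame"][20:220,180:320,::-1],None,fx=3,fy=3,interpolation=cv2.INTER_CUBIC))
E
```

```text
time: 13.7
ee_pos: [0.5103, 0.0717, 0.1118]
tool_rot: [3.142, -0.0, 2.427]
ft_force: [0.4, -0.2, -2.5]
grip_width: 0.0155
grip_force: 60.0
tool rail [ -1.3 -31.4 111.8] tip y 45.6 ft [ 0.4 -0.2 -2.5] rot [ 3.1415 -0.      2.4268]
clip top 623 [[-13.4, -1.2, 90.4], [6.0, 5.9, 110.6], [13.2, 11.9, 113.0]]
slopes x,y [-0.025 -1.144  0.114]
blade seat z 0.11032185773368341
```

View pics/w6c.png

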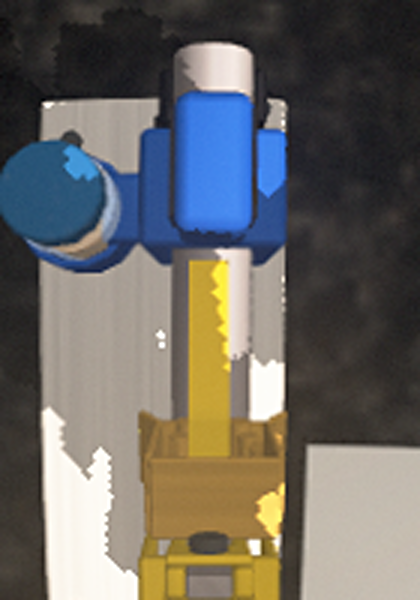

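The clip now sits on the seat in front of the handle, around (220,480), with the blade tip short of the carrier. Lifting further.

```bash
python3 -m jog '[{"dp":[0,0,-4],"twist":[0,0,0],"grip":1},{"dp":[0,0,-10],"twist":[0,0,0],"grip":1},{"dp":[0,0,-18],"twist":[0,0,0],"grip":1},{"dp":[0,0,-27],"twist":[0,0,0],"grip":1},{"dp":[0,0,-36],"twist":[0,0,0],"grip":1},{"dp":[0,0,-45],"twist":[0,0,0],"grip":1},{"dp":[0,0,-48],"twist":[0,0,0],"grip":1},{"dp":[0,0,-48],"twist":[0,0,0],"grip":1}]' 60; python3 - <<'E'
import cv2
from h import *
c=wrist("w7");s=get_state();print(s["ee_pos"],s["tool_rot"])
cv2.imwrite("pics/w7.png",c["frame"][:,:,::-1])
H=hsv(c);P=wworld(c);Z=P[...,2];m=(cv2.inRange(H,(0,0,70),(180,45,200))>0)&(Z>.001)&(Z<.0055)&(c["range_z"]>.1)
K=frame(np.array([.4874,.0932]),2.427)(P)
m&=(K[...,0]>.03)&(K[...,0]<.13)&(K[...,1]>-.15)&(K[...,1]<.08);uv=(K[m][:,:2]*1000).astype(np.float32)
print(len(uv),np.percentile(uv,[1,50,99],axis=0),cv2.minAreaRect(uv))
E
```

```text
time: 14.8
ee_pos: [0.5103, 0.0717, 0.1598]
tool_rot: [3.141, 0.0, 2.427]
ft_force: [-0.1, -0.6, -2.2]
grip_width: 0.0154
grip_force: 60.0
[0.51019551 0.07163884 0.15947995] [-3.14145616e+00 -1.09806390e-04  2.42680819e+00]
3427 [[ 30.97150108 -89.56932785]
 [ 59.10286713 -43.9449501 ]
 [ 88.74251236  -6.12926964]] ((70.33390808105469, -48.37905502319336), (86.10430908203125, 81.30294799804688), 88.95922088623047)
```

View pics/w7.png

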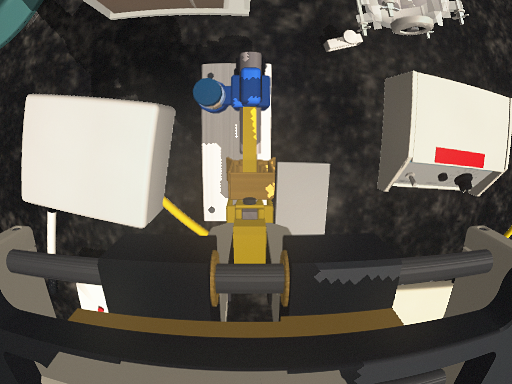

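```bash
python3 - <<'E'
from h import *
c=dict(np.load("w1.npz"))
px=np.array([[297,297],[452,310],[432,562],[277,550]])/4.4+[180,85]
q=onplane(c,px,.003);print(q.round(4),q.mean(0),np.linalg.norm(q[0]-q[1]),np.linalg.norm(q[1]-q[2]))
d=q[0]+q[1]-q[2]-q[3];yaw=np.arctan2(d[1],d[0]);print("yaw",yaw)
print("orig wedge in mat",frame(q.mean(0)[:2],yaw)(np.array([.5836,.0876,0])),"orig yaw rel",2.339-yaw)
# target: wedge middle at mat (0,-27)
y=np.array([np.cos(yaw),np.sin(yaw)]);x=np.array([y[1],-y[0]])
t=q.mean(0)[:2]+0*x-.029*y;print("target",t)
s=get_state();a=s["tool_rot"][2];dl=t-s["ee_pos"][:2];xt=np.array([np.cos(a),np.sin(a)]);print("dx,dy mm",1e3*dl@xt,1e3*dl@[np.sin(a),-np.cos(a)],"twist",-(yaw-a))
E
```

```text
[[0.5118 0.1125 0.003 ]
 [0.5511 0.1563 0.003 ]
 [0.6267 0.0917 0.003 ]
 [0.5857 0.0462 0.003 ]] [0.56882808 0.1016981  0.003     ] 0.058813942102958316 0.09947238038824815
yaw 2.421924208805975
orig wedge in mat [-0.00086542 -0.0204014   0.        ] orig yaw rel -0.08292420880597495
target [0.59063679 0.08258318]
dx,dy mm -53.57851663984733 60.99115335652407 twist 0.004883979388061288
```

```bash
python3 -m jog '[{"dp":[-10,10,0],"twist":[0,0,0],"grip":1},{"dp":[-24,26,0],"twist":[0,0,0],"grip":1},{"dp":[-40,45,0],"twist":[0,0,0],"grip":1},{"dp":[-50,56,0],"twist":[0,0,0],"grip":1},{"dp":[-53.5,61,10],"twist":[0,0,0],"grip":1},{"dp":[-53.5,61,35],"twist":[0,0,0],"grip":1},{"dp":[-53.5,61,65],"twist":[0,0,0],"grip":1},{"dp":[-53.5,61,95],"twist":[0,0,0],"grip":1},{"dp":[-53.5,61,112],"twist":[0,0,0],"grip":1},{"dp":[-53.5,61,118],"twist":[0,0,0],"grip":1}]' 60; python3 -m jog '[{"dp":[0,0,2],"twist":[0,0,0],"grip":1},{"dp":[0,0,4],"twist":[0,0,0],"grip":1},{"dp":[0,0,4],"twist":[0,0,0],"grip":1}]' 60;python3 -m jog '[{"dp":[0,0,1],"twist":[0,0,0],"grip":1},{"dp":[0,0,2],"twist":[0,0,0],"grip":1},{"dp":[0,0,2],"twist":[0,0,0],"grip":1}]' 60
```

```text
time: 16.1
ee_pos: [0.5902, 0.0826, 0.0408]
tool_rot: [-3.141, -0.001, 2.427]
ft_force: [0.0, 0.4, -0.8]
grip_width: 0.0157
grip_force: 60.0
time: 16.48
ee_pos: [0.5909, 0.0827, 0.0382]
tool_rot: [3.141, 0.001, 2.427]
ft_force: [-0.6, 0.7, -1.2]
grip_width: 0.0161
grip_force: 60.0
time: 16.85
ee_pos: [0.5906, 0.0826, 0.0356]
tool_rot: [-3.141, -0.0, 2.427]
ft_force: [0.4, 0.4, -0.8]
grip_width: 0.0155
grip_force: 60.0
```

```bash
python3 -m jog '[{"dp":[0,0,1],"twist":[0,0,0],"grip":1},{"dp":[0,0,1],"twist":[0,0,0],"grip":1}]' 60; python3 -m jog '[{"dp":[0,0,0.7],"twist":[0,0,0],"grip":1},{"dp":[0,0,0.7],"twist":[0,0,0],"grip":1}]' 60;python3 -m jog '[{"dp":[0,0,0.5],"twist":[0,0,0],"grip":1},{"dp":[0,0,0.5],"twist":[0,0,0],"grip":1}]' 60
```

```text
time: 17.1
ee_pos: [0.5906, 0.0826, 0.0346]
tool_rot: [-3.142, -0.0, 2.427]
ft_force: [0.9, -0.3, -0.8]
grip_width: 0.0158
grip_force: 60.0
time: 17.35
ee_pos: [0.5907, 0.0826, 0.034]
tool_rot: [3.142, 0.0, 2.427]
ft_force: [0.8, 0.3, -0.1]
grip_width: 0.0155
grip_force: 60.0
time: 17.6
ee_pos: [0.5907, 0.0826, 0.0339]
tool_rot: [3.141, 0.0, 2.427]
ft_force: [-4.1, -0.7, 4.8]
grip_width: 0.0155
grip_force: 60.0
```

```bash
python3 -m jog '[{"dp":[0,0,-0.3],"twist":[0,0,0],"grip":0.6},{"dp":[0,0,-0.3],"twist":[0,0,0],"grip":0.6},{"dp":[0,0,-0.3],"twist":[0,0,0],"grip":0.6},{"dp":[0,0,-15],"twist":[0,0,0],"grip":0.6},{"dp":[0,0,-50],"twist":[0,0,0],"grip":0.6},{"dp":[0,0,-95],"twist":[0,0,0],"grip":0.6},{"dp":[0,0,-140],"twist":[0,0,0],"grip":0.6},{"dp":[0,0,-160],"twist":[0,0,0],"grip":0.6},{"dp":[0,0,-160],"twist":[0,0,0],"grip":0.6}]' 20; python3 - <<'E'
from h import *
c=wrist("w8");s=get_state();print(s["ee_pos"],s["tool_rot"])
H=hsv(c);P=wworld(c);Z=P[...,2];K=frame(np.array([.4874,.0932]),2.427)(P)
m=(cv2.inRange(H,(95,80,30),(130,255,255))>0)&(Z>.119)&(Z<.128)&(abs(K[...,0])<.012);k=K[m];print("tab",len(k),k.min(0),k.max(0),k.mean(0))
cv2.imwrite("pics/w8c.png",cv2.resize(c["frame"][20:260,140:360,::-1],None,fx=2.4,fy=2.4,interpolation=cv2.INTER_CUBIC))
E
```

```text
time: 18.73
ee_pos: [0.591, 0.0827, 0.1946]
tool_rot: [3.14, 0.001, 2.427]
ft_force: [-0.1, 1.4, -1.0]
grip_width: 0.0373
grip_force: 0.0
[0.5905174  0.082631   0.19283685] [-3.14140089e+00 -1.59838019e-04  2.42680061e+00]
tab 459 [-0.00798372  0.04880237  0.1196411 ] [0.00746732 0.07422184 0.12550676] [5.84558778e-06 6.08075485e-02 1.22993674e-01]
```

View pics/w8c.png

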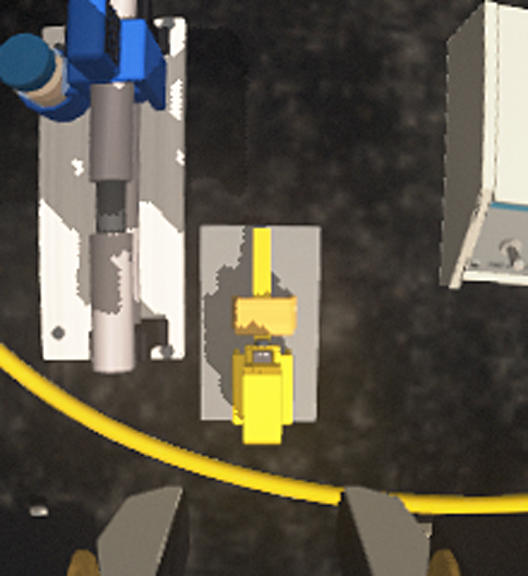

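The clip and wedge both stand on the mat, clip at (265,315) and handle at (262,400), and the groove at (110,205) is bare. Next is the carrier. I'll check the vial cap height first.

```bash
python3 - <<'E'
from h import *
c=dict(np.load("w8.npz"));H=hsv(c);P=wworld(c);Z=P[...,2];K=frame(np.array([.4874,.0932]),2.427)(P)
m=(cv2.inRange(H,(90,80,30),(130,255,255))>0)&(abs(K[...,0])<.06)&(abs(K[...,1]-.06)<.04)&(Z<.13)
for a in range(-50,30,5):
    k=K[m&(abs(K[...,0]*1e3-a)<2.5)]
    if len(k):print(a,len(k),np.percentile(k[:,2],[10,50,95]).round(3),k[:,1].min().round(3),k[:,1].max().round(3))
s=get_state();a=s["tool_rot"][2];R=np.array([[np.cos(a),np.sin(a)],[np.sin(a),-np.cos(a)]])
y=np.array([np.cos(2.427),np.sin(2.427)]);t=np.array([.4874,.0932])+.0615*y;print("target",t,"dp",1e3*R@(t-s["ee_pos"][:2]),s["joint_positions"])
E
```

```text
-50 1 [0.05 0.05 0.05] 0.055 0.055
-45 60 [0.049 0.088 0.089] 0.049 0.071
-40 121 [0.05  0.088 0.089] 0.047 0.073
-35 146 [0.041 0.088 0.089] 0.047 0.073
-30 158 [0.039 0.087 0.089] 0.047 0.075
-25 167 [0.031 0.079 0.089] 0.049 0.073
-20 9 [0.032 0.041 0.054] 0.053 0.056
-15 45 [0.067 0.089 0.091] 0.048 0.058
-10 47 [0.076 0.09  0.121] 0.048 0.06
-5 177 [0.102 0.123 0.124] 0.048 0.074
0 218 [0.101 0.123 0.125] 0.048 0.086
5 308 [0.09  0.118 0.124] 0.048 0.074
10 193 [0.053 0.09  0.092] 0.048 0.086
15 299 [0.041 0.072 0.091] 0.048 0.075
target [0.44094535 0.13350155] dp [146.30486683 -59.61961529] [ 9.62564848e-02 -4.68129131e-02  1.65025395e+00 -1.62005803e-05
  1.53840074e+00 -7.59747288e-01]
```

```bash
python3 - <<'E'
from h import *
for n in("top0","side0"):
    P=world(dict(np.load(n+".npz")));K=frame(np.array([.441,.1335]),2.427)(P);m=(abs(K[...,0])<.13)&(K[...,1]<.14)&(K[...,1]>-.16);q=K[m];i=q[:,2]>.13;print(n,q[:,2].max(),i.sum(),q[i].min(0) if i.any() else"",q[i].max(0) if i.any() else "")
E
python3 -m jog '[{"dp":[40,-15,0],"twist":[0,0,0],"grip":0.57},{"dp":[85,-35,0],"twist":[0,0,0],"grip":0.57},{"dp":[125,-52,0],"twist":[0,0,0],"grip":0.57},{"dp":[146,-60,0],"twist":[0,0,0],"grip":0.57},{"dp":[146,-60,0],"twist":[0,0,0],"grip":0.57}]'
```

```text
top0 0.29027858560608377 876 [-0.12993624  0.09711789  0.1306869 ] [0.11191539 0.13999303 0.29027859]
side0 0.28562776656928857 2669 [-0.12993043  0.09529601  0.13010656] [0.00316367 0.13999667 0.28562777]
time: 19.4
ee_pos: [0.44, 0.1333, 0.1921]
tool_rot: [-3.141, -0.001, 2.428]
ft_force: [0.3, -0.7, -0.1]
grip_width: 0.0399
grip_force: 0.0
```

```bash
python3 - <<'E'
from h import *
for n in("top0","side0"):
    P=world(dict(np.load(n+".npz")));K=frame(np.array([.441,.1335]),2.427)(P)
    for x0,x1 in((-.1,-.05),(-.05,.05),(.05,.1)):
        print(n,x0,[(y,K[(K[...,0]>x0)&(K[...,0]<x1)&(K[...,1]*1e3>y)&(K[...,1]*1e3<y+15)][:,2].max().round(3)) for y in range(50,150,15) if ((K[...,0]>x0)&(K[...,0]<x1)&(K[...,1]*1e3>y)&(K[...,1]*1e3<y+15)).any()])
E
```

```text
top0 -0.1 [(50, np.float64(0.007)), (65, np.float64(0.009)), (80, np.float64(0.006)), (95, np.float64(0.29)), (110, np.float64(0.273)), (125, np.float64(0.272)), (140, np.float64(0.274))]
top0 -0.05 [(50, np.float64(0.007)), (65, np.float64(0.012)), (80, np.float64(0.009)), (95, np.float64(0.287)), (110, np.float64(0.287)), (125, np.float64(0.289)), (140, np.float64(0.288))]
top0 0.05 [(50, np.float64(0.038)), (65, np.float64(0.041)), (80, np.float64(0.006)), (95, np.float64(0.007)), (110, np.float64(0.071)), (125, np.float64(0.069)), (140, np.float64(0.078))]
side0 -0.1 [(50, np.float64(-0.001)), (95, np.float64(0.285)), (110, np.float64(0.271)), (125, np.float64(0.271)), (140, np.float64(0.271))]
side0 -0.05 [(50, np.float64(0.003)), (65, np.float64(0.003)), (80, np.float64(0.002)), (95, np.float64(0.285)), (110, np.float64(0.285)), (125, np.float64(0.284)), (140, np.float64(0.285))]
side0 0.05 [(50, np.float64(0.019)), (65, np.float64(0.035)), (80, np.float64(0.001)), (95, np.float64(0.003)), (110, np.float64(0.002)), (125, np.float64(0.002)), (140, np.float64(0.002))]
```

A 0.29 m wall stands 95 mm beyond the tab, which is close to where the camera would be. I'll back off, make a half turn so the camera faces away from it, and then grasp.

```bash
python3 -m jog '[{"dp":[-45,0,-30],"twist":[0,0,0],"grip":0.57},{"dp":[-45,0,-30],"twist":[0,0,0.18],"grip":0.57},{"dp":[-45,0,-30],"twist":[0,0,0.36],"grip":0.57},{"dp":[-45,0,-30],"twist":[0,0,0.54],"grip":0.57},{"dp":[-45,0,-30],"twist":[0,0,0.72],"grip":0.57},{"dp":[-45,0,-30],"twist":[0,0,0.9],"grip":0.57},{"dp":[-45,0,-30],"twist":[0,0,1.08],"grip":0.57},{"dp":[-45,0,-30],"twist":[0,0,1.26],"grip":0.57},{"dp":[-45,0,-30],"twist":[0,0,1.44],"grip":0.57},{"dp":[-45,0,-30],"twist":[0,0,1.62],"grip":0.57}]'; python3 -m jog '[{"dp":[0,0,0],"twist":[0,0,0.18],"grip":0.57},{"dp":[0,0,0],"twist":[0,0,0.36],"grip":0.57},{"dp":[0,0,0],"twist":[0,0,0.54],"grip":0.57},{"dp":[0,0,0],"twist":[0,0,0.72],"grip":0.57},{"dp":[0,0,0],"twist":[0,0,0.9],"grip":0.57},{"dp":[0,0,0],"twist":[0,0,1.08],"grip":0.57},{"dp":[0,0,0],"twist":[0,0,1.26],"grip":0.57},{"dp":[0,0,0],"twist":[0,0,1.44],"grip":0.57},{"dp":[0,0,0],"twist":[0,0,1.52],"grip":0.57},{"dp":[0,0,0],"twist":[0,0,1.52],"grip":0.57}]'; python3 - <<'E'
from h import *
c=wrist("w9");s=get_state();a=s["tool_rot"][2];print(s["ee_pos"],s["tool_rot"],s["joint_positions"])
H=hsv(c);P=wworld(c);Z=P[...,2];K=frame(np.array([.4874,.0932]),2.427)(P)
m=(cv2.inRange(H,(95,80,30),(130,255,255))>0)&(Z>.119)&(Z<.128)&(abs(K[...,0])<.012);k=K[m];print("tab",len(k),k.min(0),k.max(0));W=P[m]
t=((K[m].min(0)+K[m].max(0))/2)[:2] if m.any() else np.array([0,.0615])
y=np.array([np.cos(2.427),np.sin(2.427)]);x=np.array([y[1],-y[0]])
R=np.array([[np.cos(a),np.sin(a)],[np.sin(a),-np.cos(a)]]);T=np.array([.4874,.0932])+t[0]*x+t[1]*y
print("dp",1e3*R@(T-s["ee_pos"][:2]),"yaw err",a-(2.427-np.pi))
E
```

```text
time: 20.65
ee_pos: [0.4757, 0.103, 0.222]
tool_rot: [-3.14, 0.002, 0.8]
ft_force: [0.1, 0.1, 1.0]
grip_width: 0.0397
grip_force: 0.0
time: 21.9
ee_pos: [0.4755, 0.1031, 0.2222]
tool_rot: [3.14, 0.001, -0.713]
ft_force: [0.3, -0.1, -0.5]
grip_width: 0.0402
grip_force: 0.0
[0.47546022 0.10318901 0.22238114] [ 3.14031134e+00  9.63100756e-04 -7.11641475e-01] [ 1.61332399e-01 -3.02933947e-01  1.82586932e+00 -8.54427062e-05
  1.62025792e+00  2.44376543e+00]
tab 365 [-0.00794488  0.04874807  0.11947623] [0.00667669 0.07354405 0.12516346]
dp [-45.58218389   0.22062359] yaw err 0.002951178516666708
```

```bash
python3 -m jog '[{"dp":[-44,0,15],"twist":[0,0,0],"grip":0.57},{"dp":[-44,0,60],"twist":[0,0,0],"grip":0.57},{"dp":[-44,0,100],"twist":[0,0,0],"grip":0.57},{"dp":[-44,0,121],"twist":[0,0,0],"grip":0.57},{"dp":[-44,0,121],"twist":[0,0,0],"grip":0.57},{"dp":[-44,0,121],"twist":[0,0,0],"grip":1},{"dp":[-44,0,121],"twist":[0,0,0],"grip":1},{"dp":[-44,0,121],"twist":[0,0,0],"grip":1},{"dp":[-44,0,121],"twist":[0,0,0],"grip":1}]' 25
```

```text
time: 23.08
ee_pos: [0.4418, 0.132, 0.1031]
tool_rot: [3.141, -0.001, -0.713]
ft_force: [-4.3, -3.8, 5.9]
grip_width: 0.0137
grip_force: 25.0
```

```bash
python3 -m jog '[{"dp":[5,0,0],"twist":[0,0,0],"grip":1},{"dp":[15,0,0],"twist":[0,0,0],"grip":1},{"dp":[25,0,0],"twist":[0,0,0],"grip":1},{"dp":[35,0,0],"twist":[0,0,0],"grip":1},{"dp":[45,0,0],"twist":[0,0,0],"grip":1},{"dp":[45,0,0],"twist":[0,0,0],"grip":1}]' 25;  python3 -m jog '[{"dp":[10,0.1,0],"twist":[0,0,0],"grip":1},{"dp":[20,0.1,0],"twist":[0,0,0],"grip":1},{"dp":[30,0.2,0],"twist":[0,0,0],"grip":1},{"dp":[40,0.2,0],"twist":[0,0,0],"grip":1},{"dp":[48,0.2,0],"twist":[0,0,0],"grip":1},{"dp":[52,0.2,0],"twist":[0,0,0],"grip":1},{"dp":[52,0.2,0],"twist":[0,0,0],"grip":1}]' 25
```

```text
time: 23.82
ee_pos: [0.4761, 0.1019, 0.1031]
tool_rot: [3.141, -0.001, -0.714]
ft_force: [-3.4, -7.2, 6.2]
grip_width: 0.0141
grip_force: 25.0
time: 24.7
ee_pos: [0.5151, 0.0677, 0.1031]
tool_rot: [3.14, -0.001, -0.714]
ft_force: [-4.0, -8.9, 5.6]
grip_width: 0.0139
grip_force: 25.0
```

```bash
python3 -m jog '[{"dp":[2,0,0],"twist":[0,0,0],"grip":1},{"dp":[2,0,0],"twist":[0,0,0],"grip":1}]' 25;  python3 -m jog '[{"dp":[1,0,0],"twist":[0,0,0],"grip":1},{"dp":[1,0,0],"twist":[0,0,0],"grip":1}]' 25; python3 -m jog '[{"dp":[1,0,0],"twist":[0,0,0],"grip":1},{"dp":[1,0,0],"twist":[0,0,0],"grip":1}]' 25
```

```text
time: 24.95
ee_pos: [0.5163, 0.0666, 0.1031]
tool_rot: [3.14, -0.001, -0.714]
ft_force: [-6.4, -7.4, 6.2]
grip_width: 0.0141
grip_force: 25.0
time: 25.2
ee_pos: [0.5169, 0.0661, 0.1031]
tool_rot: [3.14, -0.0, -0.713]
ft_force: [-9.1, -6.3, 6.4]
grip_width: 0.0137
grip_force: 25.0
time: 25.45
ee_pos: [0.517, 0.066, 0.1031]
tool_rot: [3.14, 0.002, -0.713]
ft_force: [-15.9, -1.0, 11.1]
grip_width: 0.0137
grip_force: 25.0
```

```bash
python3 -m jog '[{"dp":[-0.7,0,0],"twist":[0,0,0],"grip":1},{"dp":[-0.7,0,0],"twist":[0,0,0],"grip":0.6},{"dp":[-0.7,0,0],"twist":[0,0,0],"grip":0.6},{"dp":[-0.7,0,0],"twist":[0,0,0],"grip":0.6},{"dp":[-0.7,0,-20],"twist":[0,0,0],"grip":0.6},{"dp":[-0.7,0,-60],"twist":[0,0,0],"grip":0.6},{"dp":[-0.7,0,-110],"twist":[0,0,0],"grip":0.6},{"dp":[-0.7,0,-160],"twist":[0,0,0],"grip":0.6},{"dp":[-0.7,0,-170],"twist":[0,0,0],"grip":0.6},{"dp":[-0.7,0,-170],"twist":[0,0,0],"grip":0.6}]' 25; python3 - <<'E'
from h import *
c=wrist("w10");H=hsv(c);P=wworld(c);Z=P[...,2];K=frame(np.array([.4874,.0932]),2.427)(P)
m=(cv2.inRange(H,(95,80,30),(130,255,255))>0)&(Z>.119)&(Z<.128)&(abs(K[...,0])<.012);k=K[m];print("tab",len(k),k.min(0),k.max(0))
E
```

```text
time: 26.7
ee_pos: [0.5176, 0.0666, 0.2734]
tool_rot: [-3.141, -0.001, -0.713]
ft_force: [0.0, 0.5, -0.9]
grip_width: 0.0373
grip_force: 0.0
tab 290 [-0.00746878 -0.0507211   0.11905042] [ 0.00573909 -0.02601976  0.12593942]
```

View pics/w10.png

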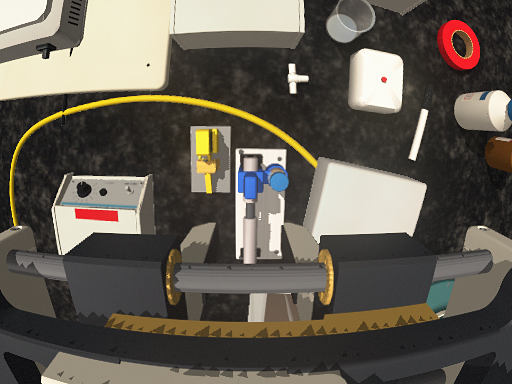

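The carrier is at the right-hand end (tab at (250,182), rail y = -38 mm, as it should be). Wedge and clip stand on the mat at (206,155), and nothing else has been disturbed.

```bash
python3 -c "from bench import *; print(sign_off())"
```

```text
the job is handed in; nothing more can be done
None
```

The job is handed in at about 27 s: the wedge took the clip off the rod, clip and wedge stand on the grey mat, and the carrier is at its right-hand stop. The largest wrist force I read while spreading the clip was about 16 N; force on the clip or rod itself was not measured.

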